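# Fit the second tier to the mosaic lazy susan

### The job

Fit the second tier to the lazy susan: first take the hammer head away from the spindle and lay it flat in the shallow steel tray, then slide the aluminium spacer sleeve down over the spindle, its slotted foot straddling the drive pin, until it stands fully home on the turntable, and last slide the pine tier down over the same spindle until it sits level on the sleeve. Lower both parts under control rather than letting them drop, let go of everything, and leave all the other things as they stand: in particular, do not swing the turntable round.

Things in the scene. Friction and masses are not known exactly. Their poses are not given: they have to be found in the camera images.
- hammer: Sizes in mm. Steel hammer head (no handle), bar 120 long (its x), 26 wide, 26 high; middle 40 is 30 wide and high, last 12 of each end 14 high. 0.35 kg. Lies flat, z up; origin: centre of underside. Starts on the turntable, its long side along the drive pin about 15 from the spindle's axis, where the sleeve's foot must go; centre 30-40 beyond the axis, so only its +x end has room for fingers.
- tray: Fixed, shallow dark steel tray on the shelf, open on top, outer 100 mm (its x) by 150 mm (its y), walls 4 mm thick and 22 mm high, floor 4 mm thick. Origin: centre of the underside.
- sleeve: Sizes in mm. Aluminium spacer sleeve, upright on the shelf, 62 high. Lower 14: square foot 44 x 44 with a slot 13 wide right through along its x axis, open below, 14 high. Above: eight-sided tube 38 across flats, flats facing +-x, +-y and the diagonals (grip at any multiple of 45 degrees). Bore 23 across flats, right through. 0.16 kg. Origin: centre of underside, z up.
- tier: Sizes in mm. Pine upper tier flat on the shelf: round plate 130 across, 8 thick, with an eight-sided hub 38 across flats on top in the middle, from 8 to 40 above the underside; hub flats face +-x, +-y and the diagonals. Bore 23 across through plate and hub. 0.22 kg. Origin: centre of underside, z up.
- spindle_foot (a point): Sizes in mm. Foot of the upright steel spindle: point on the turntable's axis at its top surface, 40 above the shelf; z up. Spindle 20 thick, 92 high above this point, last 8 tapering to 12. A drive pin 8 thick crosses its foot along this point's x axis, reaching 20 either side of the axis, pin centre 6 above the turntable. Turns with the turntable.
- susan_rim (a point): Point on the rim of the lazy-susan turntable, on its top surface 150 mm from the axis along point spindle_foot's +x. The turntable is a pine disc 300 mm across, 21 mm thick, its top 40 mm above the shelf, on a stiff bearing (about 0.25 N m to turn it); it carries spindle and pin.
- rondel: Bystander on the turntable: indigo glass disc 68 mm across, 12 mm high. Origin: centre of the underside.
- stone_tile: Bystander on the turntable: ochre stoneware tile 70 x 70 x 10 mm with a chipped corner. Origin: centre of the underside.
- cork_block: Bystander on the turntable: round cork sanding block 66 mm across, 35 mm high. Origin: centre of the underside.
- jar: Bystander on the shelf: squat lidded glass jar 72 mm across, 85 mm high. Origin: centre of the underside.
- sealer: Bystander on the shelf: white bottle 52 mm across, 130 mm high. Origin: centre of the underside.
- tin: Bystander on the shelf: steel tin 68 mm across, 90 mm high. Origin: centre of the underside.
Mind the look-alikes: they are no part of the job. Leave any pink look-alike of the hammer alone.

How it is judged (in metres and radians):
On the way, in this order (a step that is already met when the one before it is completed fails the run):
1. the hammer head lies flat in the tray (x of hammer in the frame of tray between -0.04 and 0.04 m and y of hammer in the frame of tray between -0.05 and 0.05 m and height (world z) of hammer below 0.012 m and angle between hammer's own z axis and vertical below 0.15 rad and linear speed of hammer below 0.05 m/s), for 0.2 s.
2. the sleeve is fully home over the spindle, slot over the pin (horizontal distance between sleeve and spindle_foot below 0.004 m and z of sleeve in the frame of spindle_foot between -0.004 and 0.004 m and angle between sleeve's own z axis and vertical below 0.06 rad and angle between the x axis of sleeve and the x axis of spindle_foot, either way round below 0.25 rad), for 0.2 s.
3. the tier sits level on the sleeve, spindle through its bore (horizontal distance between tier and spindle_foot below 0.004 m and z of tier in the frame of spindle_foot between 0.057 and 0.067 m and angle between tier's own z axis and vertical below 0.06 rad), for 0.2 s.
At the end, for the whole second after the job is handed in: Hammer head flat in the tray (centre within 40 x 50 mm of its middle); sleeve on the turntable over spindle and pin, within 4 mm of the axis and of fully down, upright to 0.06 rad; tier on it, within 4 mm of the axis, underside 57-67 mm above the turntable, level to 0.06 rad; all at rest, released (all of step 1 and all of step 2 and all of step 3 and contact force between the fingers and sleeve below 0.2 N and contact force between the fingers and tier below 0.2 N and contact force between the fingers and hammer below 0.2 N and linear speed of each of sleeve, tier, hammer below 0.03 m/s); the robot touches nothing.
It fails at once if something else on the turntable is shifted by more than 40 mm or tipped over (distance of any of rondel, stone_tile, cork_block from where it was at the start of the episode above 0.04 m or angle between any of rondel, stone_tile, cork_block's own z axis and vertical above 0.4 rad).
It fails at once if something else on the shelf is shifted by more than 40 mm or tipped over (distance of any of jar, sealer, tin from where it was at the start of the episode above 0.04 m or angle between any of jar, sealer, tin's own z axis and vertical above 0.4 rad).
It fails at once if the sleeve drops or is rammed down the spindle (faster than 0.45 m/s while on it) (horizontal distance between sleeve and spindle_foot below 0.012 m and z of sleeve in the frame of spindle_foot below 0.1 m and linear speed of sleeve above 0.45 m/s).
It fails at once if the tier drops or is rammed down the spindle (faster than 0.45 m/s while on it) (horizontal distance between tier and spindle_foot below 0.012 m and z of tier in the frame of spindle_foot below 0.1 m and linear speed of tier above 0.45 m/s).
It also fails if it takes over 72 s, if anything falls off the work surface, if the arm or the gripper's body presses on something with over 40 N, if the wrist force passes 120 N, or if a joint passes its speed limit or range.

### The arm

A 6-joint arm with a two-finger parallel gripper is mounted at the origin on the work surface. World frame = base frame: x ahead of the robot, y to its left, z up, the work surface at z = 0. Lengths are in m, angles in degrees, forces in N, time in s.
With the tool pointing down it reaches from about 0.4 to 0.825 m from the base axis. Payload 7 kg.
Tool frame: the origin (TCP) lies midway between the tips of the shut fingers; the grasp point (between the pads) lies 19 mm behind it; z points along the fingers, y is the line along which they close (so a half turn about z gives the same grasp; the last joint's range is limited). The gripper opens to 88 mm and grips with 3 to 60 N. Pads are 19 mm wide; open, the fingers measure 130 mm over their backs; the gripper's body (78 mm by 193 mm) begins 47 mm behind the grasp point.
Start: joints at [-60.441, 20.546, 0.682, 0, -70.136, -16.507], TCP at [0.152, -0.658, 0.227] pointing down, gripper open.
Joint ranges: [-176.03, 176.03], [-82.01, 121.73], [-58.28, 71.71], [-173.87, 95.51], [-174.79, -0.11], [-173.66, 173.66]. Speed limits (degrees/s): [136.94, 136.94, 172.46, 180, 180, 180].

### API

Orientations are given as [roll, pitch, yaw] about the fixed x, y, z axes, in that order (R = Rz(yaw) Ry(pitch) Rx(roll)).
In Python, from plant import telemetry, viewer, workorder gives the robot as it stands. The module is installed in compiled form; this text tells all that it offers.
- The arm moves only by the tool carry_out, never from a script. Its argument "rows" is a list of rows, each a list of 6 numbers: the shift along the tool's x, y, z in m, then the turn, a rotation vector about the tool's x, y, z in rad. In form: [[tx, ty, tz, ax, ay, az], ...]. A call has 1 to 8 rows; each row is the pose to reach, as a shift and turn from the pose commanded when the call began, along the tool's axes at that moment; what a row does not reach only later rows make up. A row lasts 1/8 s, in which the tool goes at most 62.5 mm and 10.7 degrees, less where a joint would pass 70% of its speed; a pose out of reach is approached as far as the arm can. A call with a gripper value outside its range is refused whole. "grip" is the gripper's target within -1 to 1 (fully open at 1, half-way at 0, shut at -1), set as the call begins (left out, the last holds). The fingers move at their own pace and stop on an object; the grip force is fixed at half the most. Time passes only in rows, so rows that repeat a pose let the fingers close. It gives the time, the measured TCP pose, the force, the opening and the grip force at its end, in the units of the state.
- telemetry.get_obs(): the state, without advancing time (a new reading comes with each control period).
- viewer.snapshot(name): name is "scene" or "top" or "wrist"; returns the picture (400x640x3 uint8, red, green, blue); there is no depth.
- viewer.camera_info(name): a dict with "intrinsics" (3x3 intrinsics, pixels), "extrinsics" (4x4, takes a point from camera to world coordinates); the wrist camera has in their place "tool_from_camera" (4x4, takes a point from camera to tool coordinates, whose origin is the TCP and whose axes are the flange's). Camera axes: x right, y down, z forward; pixel columns grow to the right and rows downward; lengths in m; the calibration is good to about 2 mm. A picture is of the moment at which its call begins: read the wrist's pose just before it. camera_info takes no time and is no camera call.
- workorder.close_job(): hands the job in; it is judged then, once.
The state is a dict: "clock": time; "joint_pos": joint angles; "qvel": joint speeds; "tau": joint torques, N m; "tool_pos": TCP position; "orientation": TCP orientation; "force": force on the tool from outside, world axes, zero at the start; "moment": the same for the moment, N m; "opening": finger opening in m; "gripper_force": force on a finger pad.
Only numpy, scipy, OpenCV 4.12 (cv2) and the standard library are available. Lean on these libraries where they do the work, as an engineer would, in place of code of your own. Each camera call takes 0.05 s, during which the arm holds its last target. There are 200 camera calls.

## Working session

There is one attempt and no reset: what is moved stays moved. The work goes in short steps, Python scripts to look and compute and a tool call to move; the robot and the scene stay as the last step left them, time stands still between calls to the robot, and variables do not carry over. Pictures are saved under pics/ and viewed, at most 10 in all, crops included, and the job is handed in when it is done.

Besides the shell and the picture viewer there is one more tool, called after ">>>" as a command line: name --pt "numbers of a row" for each row, then --argument value for the rest. carry_out: Moves the arm, as the interface text tells. Its arguments: {"type":"object","properties":{"rows":{"type":"array"},"grip":{"type":"number"}},"required":["rows"]}

```bash
mkdir -p pics; python3 - <<'E'
from plant import telemetry, viewer
import cv2,numpy as np
o=telemetry.get_obs();print({k:np.round(v,3).tolist() for k,v in o.items()})
for n in("scene","top"):
    cv2.imwrite(f"pics/{n}0.png",viewer.snapshot(n)[:,:,::-1]);i=viewer.camera_info(n);print(n,np.round(i['intrinsics'],2).tolist(),np.round(i['extrinsics'],4).tolist())
i=viewer.camera_info("wrist");print({k:np.round(v,4).tolist() for k,v in i.items() if hasattr(v,'__len__') and not isinstance(v,str)})
E
```

```text
{'clock': 0.0, 'joint_pos': [-60.439, 20.59, 0.634, -0.022, -70.137, -16.505], 'qvel': [-0.015, -0.027, 0.082, 0.057, 0.027, 0.02], 'tau': [0.001, -58.273, 29.305, 6.997, 0.007, -0.0], 'tool_pos': [0.152, -0.657, 0.226], 'orientation': [179.905, -0.007, -166.952], 'force': [0.187, 0.246, 0.302], 'moment': [0.028, 0.021, 0.022], 'gripper_force': 0.0, 'opening': 0.087}
scene [[515.96, 0.0, 313.44], [0.0, 515.96, 200.03], [0.0, 0.0, 1.0]] [[0.797, 0.4162, -0.4377, 1.2136], [0.6037, -0.5688, 0.5586, -0.9155], [-0.0165, -0.7094, -0.7046, 1.2186], [0.0, 0.0, 0.0, 1.0]]
top [[394.17, 0.0, 323.43], [0.0, 394.17, 201.79], [0.0, 0.0, 1.0]] [[0.0281, -0.9977, 0.062, 0.4276], [-0.9994, -0.0267, 0.0235, -0.0144], [-0.0218, -0.0626, -0.9978, 1.1237], [0.0, 0.0, 0.0, 1.0]]
{'intrinsics': [[324.8356, 0.0, 320.1331], [0.0, 324.8356, 197.0025], [0.0, 0.0, 1.0]], 'tool_from_camera': [[0.0002, -0.9666, -0.2564, 0.0697], [1.0, -0.0, 0.0009, -0.0014], [-0.0009, -0.2564, 0.9666, -0.1579], [0.0, 0.0, 0.0, 1.0]]}
```

View pics/top0.png

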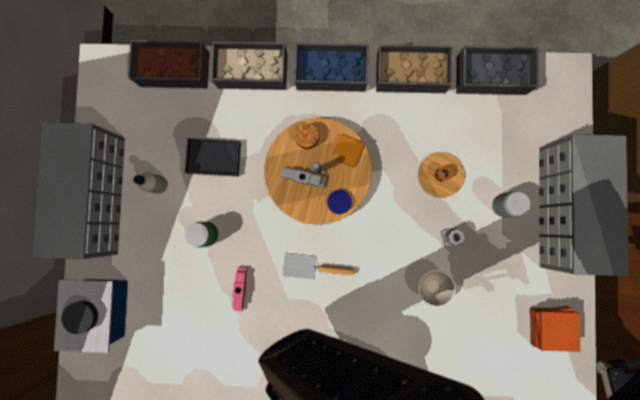

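View pics/scene0.png

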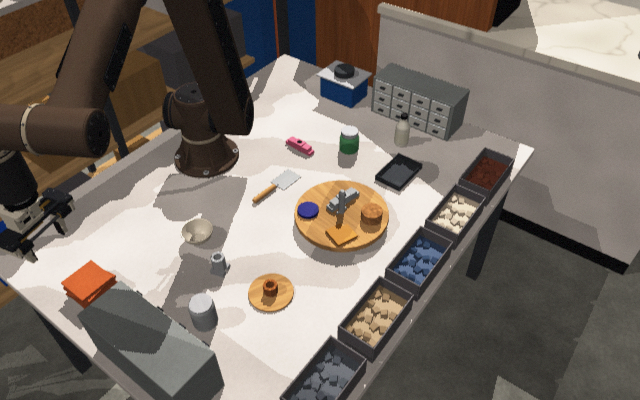

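The top view shows the turntable at about (319,171), the hammer at (303,176) left of the spindle, and the tray at (214,157). The sleeve is at (455,237) and the tier at (441,174). The cork, tile and rondel sit at (306,133), (350,150) and (340,202), and the pink look-alike is at (240,288). The scene view agrees.

```bash
cat > h.py <<'E'
import numpy as np, cv2
from scipy.spatial.transform import Rotation as R
from plant import telemetry, viewer
def toolT(o=None):
    o=o or telemetry.get_obs(); T=np.eye(4); T[:3,:3]=R.from_euler('xyz',o['orientation'],degrees=True).as_matrix(); T[:3,3]=o['tool_pos']; return T
def cam(name,T=None):
    i=viewer.camera_info(name); K=np.array(i['intrinsics'])
    E=np.array(i['extrinsics']) if name!='wrist' else T@np.array(i['tool_from_camera'])
    return K,E
def ray(c,p):
    K,E=c; d=E[:3,:3]@np.linalg.solve(K,[p[0],p[1],1.]); return E[:3,3],d/np.linalg.norm(d)
def plane(c,p,z):
    o,d=ray(c,p); return o+d*(z-o[2])/d[2]
def proj(c,X):
    K,E=c; q=K@(E[:3,:3].T@(np.array(X)-E[:3,3])); return q[:2]/q[2]
def tri(*rs):
    A=sum(np.eye(3)-np.outer(d,d) for o,d in rs); b=sum((np.eye(3)-np.outer(d,d))@o for o,d in rs)
    X=np.linalg.solve(A,b); return X,max(np.linalg.norm((np.eye(3)-np.outer(d,d))@(X-o)) for o,d in rs)
def snap(name,f=None):
    o=telemetry.get_obs(); im=viewer.snapshot(name)[:,:,::-1].copy()
    T=toolT(o)
    if f: cv2.imwrite('pics/'+f+'.png',im); np.save('pics/'+f+'.npy',T)
    return im,cam(name,T)
def load(name,f): return cv2.imread('pics/'+f+'.png'),cam(name,np.load('pics/'+f+'.npy'))
def go(xyz,yaw,o=None):  # shift+rotvec from now to a tool-down pose
    T=toolT(o); Rt=R.from_euler('xyz',[180,0,yaw],degrees=True).as_matrix()
    return np.round(np.r_[T[:3,:3].T@(np.array(xyz)-T[:3,3]), R.from_matrix(T[:3,:3].T@Rt).as_rotvec()],4).tolist()
E
python3 - <<'E'
from h import *
c=cam('top');s=cam('scene')
for n,p,q,z in [('axis',(319,171),None,.04),('spindletop',(317,166),(341,192),.132),('hammer',(303,176),(341,200),.07),('tray',(214,157),(399,171),.01),('sleeve',(455,237),(218,258),.062),('tier',(442,174),(271,287),.04),('cork',(306,133),(372,207),.07),('tile',(350,150),(342,238),.05),('rondel',(340,202),(308,210),.05)]:
    print(n,np.round(plane(c,p,z),3),np.round(plane(s,q,z),3) if q else '', [np.round(x,3) for x in tri(ray(c,p),ray(s,q))] if q else '')
# move plan
print(go([0.50,0.06,0.33],180),go([0.50,0.06,0.33],90))
E
```

```text
axis [0.58  0.026 0.04 ]  
spindletop [0.58  0.028 0.132] [0.585 0.023 0.132] [array([0.581, 0.028, 0.125]), np.float64(0.0)]
hammer [0.561 0.067 0.07 ] [0.57  0.047 0.07 ] [array([0.561, 0.067, 0.049]), np.float64(0.004)]
tray [0.617 0.329 0.01 ] [0.618 0.335 0.01 ] [array([0.618, 0.33 , 0.013]), np.float64(0.002)]
sleeve [ 0.409 -0.343  0.062] [ 0.417 -0.349  0.062] [array([ 0.41 , -0.345,  0.053]), np.float64(0.001)]
tier [ 0.58  -0.313  0.04 ] [ 0.593 -0.324  0.04 ] [array([ 0.584, -0.316,  0.023]), np.float64(0.001)]
cork [0.679 0.063 0.07 ] [0.666 0.078 0.07 ] [array([0.674, 0.062, 0.089]), np.float64(0.0)]
tile [ 0.639 -0.058  0.05 ] [ 0.654 -0.067  0.05 ] [array([ 0.644, -0.057,  0.034]), np.float64(0.003)]
rondel [ 0.495 -0.034  0.05 ] [ 0.501 -0.035  0.05 ] [array([ 0.497, -0.033,  0.046]), np.float64(0.002)]
[-0.5006, 0.6203, -0.1034, 0.0014, -0.0003, 0.2277] [-0.5006, 0.6203, -0.1034, 0.0009, -0.0014, 1.7985]
```

>>> carry_out --pt "-0.574 0.603 -0.104 0 0 -1.343" --pt "-0.574 0.603 -0.104 0 0 -1.343" --pt "-0.574 0.603 -0.104 0 0 -1.343" --pt "-0.574 0.603 -0.104 0 0 -1.343" --pt "-0.574 0.603 -0.104 0 0 -1.343" --pt "-0.574 0.603 -0.104 0 0 -1.343" --pt "-0.574 0.603 -0.104 0 0 -1.343" --pt "-0.574 0.603 -0.104 0 0 -1.343" --grip 0.1

```text
clock: 1.1
tool_pos: [0.405, -0.2283, 0.2889]
orientation: [-180.0, 0.0, -89.8]
force: [1.1, -0.4, -0.8]
opening: 0.0484
gripper_force: 0.0
```

```bash
python3 - <<'E'
from h import *
o=telemetry.get_obs();print(o['clock'],o['tool_pos'],o['orientation'],o['opening'],go([.575,.06,.33],-90))
E
```

```text
1.1 [ 0.4049622  -0.2282778   0.28886056] [-1.79977737e+02  2.32000683e-03 -8.98110769e+01] 0.04841944466600889 [-0.2877, -0.171, -0.0411, -0.0004, 0.0, 0.0033]
```

>>> carry_out --pt "-0.288 -0.171 -0.041 0 0 0" --pt "-0.288 -0.171 -0.041 0 0 0" --pt "-0.288 -0.171 -0.041 0 0 0" --pt "-0.288 -0.171 -0.041 0 0 0" --pt "-0.288 -0.171 -0.041 0 0 0" --pt "-0.288 -0.171 -0.041 0 0 0" --pt "-0.288 -0.171 -0.041 0 0 0"

```text
clock: 1.98
tool_pos: [0.5759, 0.0592, 0.3286]
orientation: [179.9, -0.0, -89.9]
force: [-0.4, -0.6, -0.5]
opening: 0.0482
gripper_force: 0.0
```

```bash
python3 - <<'E'
from h import *
im,c=snap('wrist','w1')
print(telemetry.get_obs()['tool_pos'])
E
```

```text
[0.57532485 0.0580867  0.32874943]
```

View pics/w1.png

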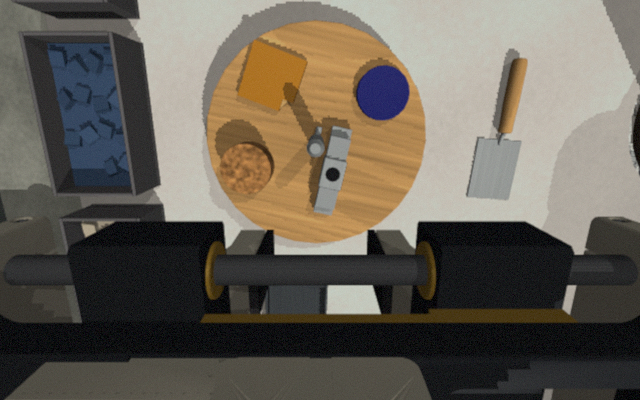

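The wrist view shows the hammer from about (342,130) to (324,213), with its black eye at (333,174). The spindle top is near (318,137), and the disc centre is about (315,131).

```bash
cat > m.py <<'E'
from h import *
def hammer(im,c,roi,zt=.066):
    hsv=cv2.cvtColor(im,cv2.COLOR_BGR2HSV); x0,y0,x1,y1=roi
    m=np.zeros(im.shape[:2],np.uint8); m[y0:y1,x0:x1]=((hsv[y0:y1,x0:x1,1]<60)*255)
    return m
E
python3 - <<'E'
from m import *
im,c=load('wrist','w1')
hsv=cv2.cvtColor(im,cv2.COLOR_BGR2HSV)
for p in [(335,145),(330,195),(333,160),(333,174),(318,137),(316,150),(300,170),(280,60),(380,200)]: print(p,hsv[p[1],p[0]])
m=hammer(im,c,(290,115,360,225))
print('\n'.join(''.join('#' if v else '.' for v in r) for r in m[118:222:2,296:358]))
# disc
w=((hsv[:,:,0]>8)&(hsv[:,:,0]<25)&(hsv[:,:,1]>80)).astype(np.uint8)*255; w[222:]=0; w[:,:200]=0; w[:,430:]=0
w=cv2.morphologyEx(w,cv2.MORPH_OPEN,np.ones((5,5)));k=max(cv2.findContours(w,0,1)[0],key=cv2.contourArea)
h=cv2.convexHull(k)[:,0]; h=h[h[:,1]<215]; P=np.array([plane(c,p,.04)[:2] for p in h])
A=np.c_[2*P,np.ones(len(P))];s=np.linalg.lstsq(A,(P**2).sum(1),rcond=None)[0];print('disc',s[:2],np.sqrt(s[2]+s[0]**2+s[1]**2))
E
```

```text
(335, 145) [ 75  10 150]
(330, 195) [ 48   8 150]
(333, 160) [ 75   7 148]
(333, 174) [160  27  28]
(318, 137) [30  8 68]
(316, 150) [ 45  10 152]
(300, 170) [ 17 139 161]
(280, 60) [ 17 199 176]
(380, 200) [ 17 136 189]
..............................................................
..............................................................
..............................................................
..............................................................
......................#.............#######...................
....................######..........###############...........
....................######..........####################......
...................#######.........#####################......
..................#######..........####################.......
................#########.........#####################.......
..............#############.......####################........
.............##############......######################.......
.............###############.....######################.......
............################....######################......
[... 1745 characters left out ...]
.....................
...................#####################......................
...................####################.......................
..................#####################.......................
..................####################........................
..................###################.........................
.....................###############..........................
..............................######..........................
..............................................................
..............................................................
..............................................................
disc [0.58093852 0.02815759] 0.14824526386177045
```

```bash
python3 - <<'E'
from m import *
im,c=load('wrist','w1')
m=hammer(im,c,(290,115,360,225))
n,l,st,_=cv2.connectedComponentsWithStats(m)
i=l[160,325]; M=(l==i).astype(np.uint8)
print(st[i],cv2.minAreaRect(cv2.findContours(M,0,1)[0][0]))
hsv=cv2.cvtColor(im,cv2.COLOR_BGR2HSV)
e=(hsv[160:190,318:350,2]<60);ys,xs=np.nonzero(e);eye=(xs.mean()+318,ys.mean()+160);print('eye',eye,e.sum())
pc=plane(c,eye,.07);print('hammer c',pc)
print('spindle top',plane(c,(316,149),.132), 'pred px',proj(c,[.581,.028,.132]))
# ends: z 0.054 top corners
for p in [(333,130),(350,130),(315,211),(331,212)]: print(p,plane(c,p,.054))
E
```

```text
[ 314  126   38   89 1864] ((332.676513671875, 170.29412841796875), (23.28342056274414, 88.52549743652344), 14.03624439239502)
eye (np.float64(332.2857142857143), np.float64(174.0300751879699)) 133
hammer c [0.55903843 0.06842951 0.07      ]
spindle top [0.5795155  0.02901211 0.132     ] pred px [314.63123974 148.0609164 ]
(333, 130) [0.55814699 0.01308841 0.054     ]
(350, 130) [0.53594288 0.01304553 0.054     ]
(315, 211) [0.5818801  0.12383324 0.054     ]
(331, 212) [0.5595717 0.1252574 0.054    ]
```

```bash
python3 - <<'E'
from h import *
print(go([.566,.101,.14],-102))
E
```

```text
[-0.043, 0.009, 0.1887, 0.0015, -0.0007, 0.2103]
```

>>> carry_out --pt "-0.043 0.009 0.05 0 0 0.1" --pt "-0.043 0.009 0.1 0 0 0.21" --pt "-0.043 0.009 0.15 0 0 0.21" --pt "-0.043 0.009 0.189 0 0 0.21" --pt "-0.043 0.009 0.189 0 0 0.21" --pt "-0.043 0.009 0.189 0 0 0.21"

```text
clock: 2.78
tool_pos: [0.5674, 0.1003, 0.1424]
orientation: [-179.9, 0.0, -102.1]
force: [0.0, -0.7, 0.4]
opening: 0.0482
gripper_force: 0.0
```

```bash
python3 - <<'E'
from m import *
im,c=snap('wrist','w2');im1,c1=load('wrist','w1')
print(telemetry.get_obs()['tool_pos'])
q=proj(c,[.559,.0684,.07]);print('eye pred',q)
hsv=cv2.cvtColor(im,cv2.COLOR_BGR2HSV)
x,y=map(int,q);e=(hsv[y-25:y+25,x-25:x+25,2]<60).astype(np.uint8)
n,l,st,ce=cv2.connectedComponentsWithStats(e);print(st[1:],ce[1:]+[x-25,y-25])
i=1+np.argmax(st[1:,4]);eye=ce[i]+[x-25,y-25]
print('tri',tri(ray(c1,(332.3,174.)),ray(c,eye)),plane(c,eye,.07))
print('spindle pred',proj(c,[.5803,.0285,.132]),proj(c,[.559+.0114,.0684+.0538,.054]))
E
```

```text
[0.56769246 0.10067158 0.14284467]
eye pred [322.0202411 164.7480647]
[[ 13  13  25  26 497]] [[321.93158954 164.51911469]]
tri (array([0.55914696, 0.06874792, 0.06722544]), np.float64(8.600229251382614e-05)) [0.55902778 0.06822544 0.07      ]
spindle pred [264.60384925 116.48700191] [321.9394547  229.21841507]
```

View pics/w2.png

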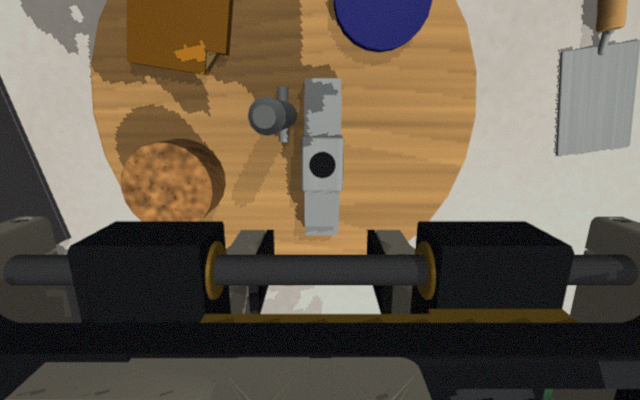

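The wrist view shows the hammer upright in the image with its eye at (322,164), which triangulates to z = 0.067. The spindle top is at (267,117), and the pin runs from (283,88) to (284,142), parallel to the hammer.

>>> carry_out --pt "0 0.002 0.04 0 0 0" --pt "0 0.002 0.075 0 0 0" --pt "0 0.002 0.097 0 0 0" --pt "0 0.002 0.097 0 0 0"

```text
clock: 3.32
tool_pos: [0.5646, 0.1011, 0.0438]
orientation: [180.0, -0.0, -102.0]
force: [0.1, -0.2, 0.2]
opening: 0.0476
gripper_force: 0.0
```

>>> carry_out --pt "0 0 0 0 0 0" --pt "0 0 0 0 0 0" --pt "0 0 0 0 0 0" --pt "0 0 0 0 0 0" --pt "0 0 0 0 0 0" --grip -1

```text
clock: 3.95
tool_pos: [0.5657, 0.1017, 0.0449]
orientation: [-179.9, 0.1, -102.0]
force: [-0.5, 0.3, 7.0]
opening: 0.0259
gripper_force: 30.0
```

>>> carry_out --pt "0 0 -0.005 0 0 0" --pt "0 0 -0.02 0 0 0" --pt "0 0 -0.05 0 0 0" --pt "0 0 -0.09 0 0 0" --pt "0 0 -0.13 0 0 0" --pt "0 0 -0.13 0 0 0"

```text
clock: 4.7
tool_pos: [0.5663, 0.1019, 0.1777]
orientation: [-179.7, 0.2, -102.0]
force: [0.2, 0.1, -5.2]
opening: 0.0257
gripper_force: 30.0
```

```bash
python3 - <<'E'
from m import *
im,c=snap('wrist','w3'); t,ct=snap('top','t1')
print(telemetry.get_obs()['tool_pos'],telemetry.get_obs()['opening'])
# eye after lift
e=(cv2.cvtColor(im,cv2.COLOR_BGR2HSV)[130:205,290:350,2]<50).astype(np.uint8)
n,l,st,ce=cv2.connectedComponentsWithStats(e);print(st[1:],ce[1:]+[290,130])
a=cv2.imread('pics/top0.png');v=cv2.cvtColor(a,cv2.COLOR_BGR2HSV)[:,:,2]
m=np.zeros_like(v);m[125:190,175:255]=(v[125:190,175:255]<75)*255
n,l,st,ce=cv2.connectedComponentsWithStats(m);i=l[157,214];print(st[i])
k=cv2.findContours((l==i).astype(np.uint8),0,1)[0][0];r=cv2.minAreaRect(k);print(r)
b=cv2.boxPoints(r);P=np.array([plane(ct,p,.022) for p in b]);print(P.round(4),P.mean(0),[np.linalg.norm(P[i]-P[i-1]) for i in range(4)])
E
```

```text
[0.56389043 0.10115579 0.17363423] 0.025682778950138208
[[  8  48  44  27 982]] [[319.89511202 192.68737271]]
[ 185  138   56   38 1886]
((212.5051727294922, 156.3751983642578), (54.57763671875, 35.42759323120117), 2.385944128036499)
[[0.5675 0.4078 0.022 ]
 [0.6691 0.4087 0.022 ]
 [0.6662 0.2522 0.022 ]
 [0.5649 0.2522 0.022 ]] [0.61693944 0.33021257 0.022     ] [np.float64(0.1556516615174093), np.float64(0.10162959227092606), np.float64(0.156537847336558), np.float64(0.10126295031907254)]
```

View pics/w3.png

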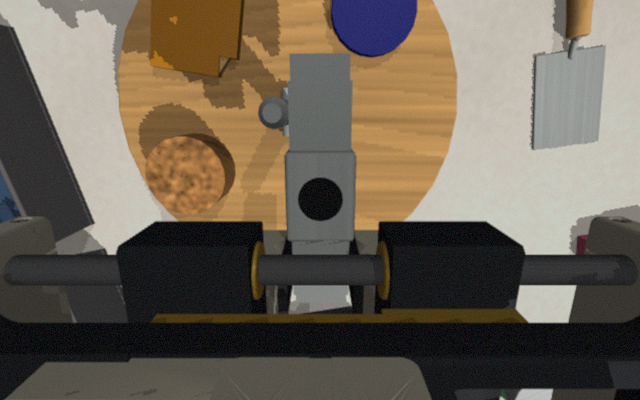

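The hammer is held level: its eye is at (320,198), as predicted for no tilt. The tray centre measures (0.617, 0.330), with its long side at about 89°.

```bash
python3 - <<'E'
from h import *
print(go([.6176,.365,.175],-91))
E
```

```text
[-0.2692, 0.0026, -0.0012, 0.0003, 0.0007, -0.193]
```

>>> carry_out --pt "-0.05 0.001 0 0 0 -0.03" --pt "-0.1 0.001 0 0 0 -0.08" --pt "-0.15 0.002 0 0 0 -0.13" --pt "-0.2 0.002 0 0 0 -0.193" --pt "-0.24 0.003 0 0 0 -0.193" --pt "-0.269 0.003 0 0 0 -0.193" --pt "-0.269 0.003 0 0 0 -0.193" --pt "-0.269 0.003 0 0 0 -0.193"

```text
clock: 5.8
tool_pos: [0.6167, 0.3642, 0.1715]
orientation: [179.8, -0.1, -91.0]
force: [1.0, -0.2, -4.1]
opening: 0.026
gripper_force: 30.0
```

```bash
python3 - <<'E'
from h import *
im,c=snap('wrist','w4')
o=telemetry.get_obs();print(o['tool_pos'],o['orientation'],go([.6176,.365,.011],-91))
for y in (-.075,.075):
  for x in (-.05,.05): print(proj(c,[.617+x,.33+y,.022]))
E
```

```text
[0.61703908 0.36388604 0.17216012] [ 1.79887612e+02 -9.91641030e-02 -9.09974237e+01] [-0.0014, -0.0009, 0.1612, 0.002, -0.0017, 0.0]
[373.13238708  64.65684916]
[260.12662626  66.65433001]
[369.43315125 224.91811306]
[269.68461626 226.59135302]
```

View pics/w4.png

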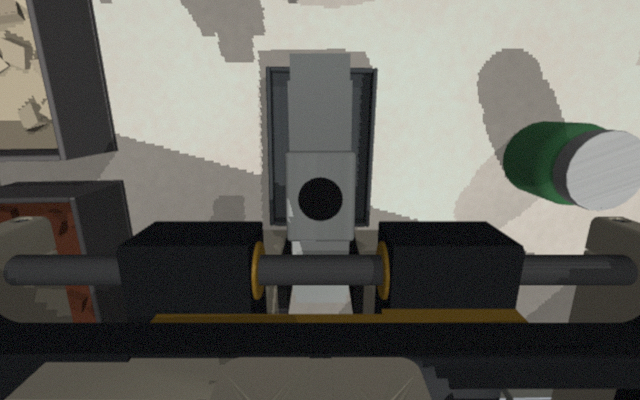

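The tray rim's far edge is at row 67, columns 266–377. That is about 4 px right of where I predicted, so the tray sits about 4 mm further toward −x. I'll correct for this on the way down.

>>> carry_out --pt "0 0.003 0.05 0 0 0" --pt "0 0.003 0.09 0 0 0" --pt "0 0.003 0.125 0 0 0" --pt "0 0.003 0.145 0 0 0" --pt "0 0.003 0.153 0 0 0" --pt "0 0.003 0.159 0 0 0" --pt "0 0.003 0.159 0 0 0"

```text
clock: 6.72
tool_pos: [0.615, 0.3652, 0.0153]
orientation: [-180.0, 0.0, -91.0]
force: [-0.5, 0.5, -5.0]
opening: 0.0257
gripper_force: 30.0
```

>>> carry_out --pt "0 0 0.003 0 0 0" --pt "0 0 0.005 0 0 0" --pt "0 0 0.006 0 0 0"

```text
clock: 7.1
tool_pos: [0.6147, 0.3651, 0.009]
orientation: [-180.0, 0.0, -91.0]
force: [-3.8, -0.1, 5.5]
opening: 0.0259
gripper_force: 30.0
```

>>> carry_out --pt "0 0 0 0 0 0" --pt "0 0 0 0 0 0" --pt "0 0 0 0 0 0" --grip -0.18

```text
clock: 7.48
tool_pos: [0.615, 0.3651, 0.0089]
orientation: [-180.0, 0.0, -91.0]
force: [0.1, 0.4, -0.5]
opening: 0.0357
gripper_force: 0.0
```

>>> carry_out --pt "0 0 -0.03 0 0 0" --pt "0 0 -0.08 0 0 0" --pt "0 0 -0.13 0 0 0" --pt "0 0 -0.19 0 0 0" --pt "0 0 -0.25 0 0 0" --pt "0 0 -0.25 0 0 0"

```text
clock: 8.22
tool_pos: [0.617, 0.3663, 0.2658]
orientation: [-179.5, 0.4, -91.0]
force: [0.3, -0.2, -0.6]
opening: 0.0361
gripper_force: 0.0
```

```bash
python3 - <<'E'
from m import *
o=telemetry.get_obs();print(o['tool_pos'],o['orientation'],o['clock'])
im,c=snap('wrist','w5'); 
q=proj(c,[.6145,.331,.034]);print(q)
x,y=map(int,q);e=(cv2.cvtColor(im,cv2.COLOR_BGR2HSV)[y-15:y+15,x-12:x+12,2]<50).astype(np.uint8)
n,l,st,ce=cv2.connectedComponentsWithStats(e);print(st[1:],ce[1:]+[x-12,y-15])
cv2.imwrite('pics/w5c.png',cv2.resize(im[60:260,200:440],None,fx=2,fy=2))
# next: view pose for sleeve: camera should look at it
print(go([.44,-.30,.26],-90), go([.47,-.26,.30],-90))
E
```

```text
[0.61698978 0.36628507 0.2658432 ] [-179.49089241    0.39524947  -90.95182257] 8.225
[322.99560189 139.81783552]
[[  0   0   1  30  30]
 [  7   9  14  15 162]] [[310.         138.5       ]
 [323.61111111 139.91975309]]
[0.6686, 0.1643, -0.0014, -0.0044, 0.0041, -0.017] [0.6279, 0.1348, -0.0411, -0.0044, 0.0041, -0.017]
```

View pics/w5c.png

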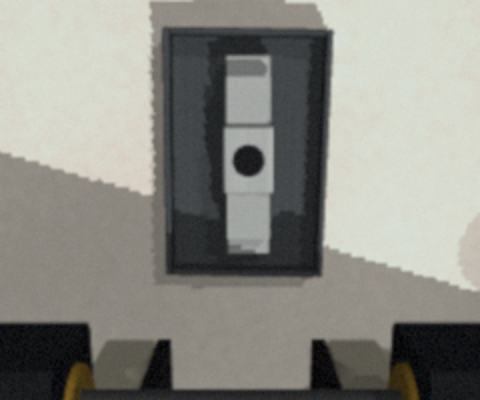

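The hammer lies flat and centred in the tray, so I'll go on to the sleeve.

>>> carry_out --pt "0.058 0.013 0.0 0 0 0" --pt "0.116 0.026 0.0 0 0 -0.017" --pt "0.174 0.04 0.0 0 0 -0.017" --pt "0.232 0.054 0.0 0 0 -0.017" --pt "0.29 0.067 0 0 0 -0.017" --pt "0.348 0.08 0 0 0 -0.017" --pt "0.406 0.094 0 0 0 -0.017" --pt "0.464 0.108 0.01 0 0 -0.017" --grip 0.6

```text
clock: 9.28
tool_pos: [0.4979, -0.0988, 0.2481]
orientation: [-180.0, -0.0, -90.0]
force: [1.8, 0.5, 0.1]
opening: 0.0706
gripper_force: 0.0
```

>>> carry_out --pt "0.058 0.013 0.01 0 0 0" --pt "0.116 0.026 0.02 0 0 0" --pt "0.174 0.04 0.03 0 0 0" --pt "0.194 0.046 0.035 0 0 0" --pt "0.194 0.046 0.035 0 0 0" --pt "0.194 0.046 0.035 0 0 0"

```text
clock: 10.02
tool_pos: [0.4526, -0.2907, 0.213]
orientation: [179.9, 0.0, -90.0]
force: [0.5, 0.1, -0.8]
opening: 0.07
gripper_force: 0.0
```

```bash
python3 - <<'E'
from m import *
o=telemetry.get_obs();print(o['tool_pos'],o['orientation'],o['clock'])
im,c=snap('wrist','w6'); 
print(proj(c,[.41,-.345,.062]),proj(c,[.58,-.315,.04]))
E
```

```text
[ 0.45257951 -0.29069203  0.2129629 ] [ 1.79942303e+02  2.26429379e-02 -9.00075450e+01] 10.025
[365.02485188 128.36614911] [194.47564373 157.23062181]
```

View pics/w6.png

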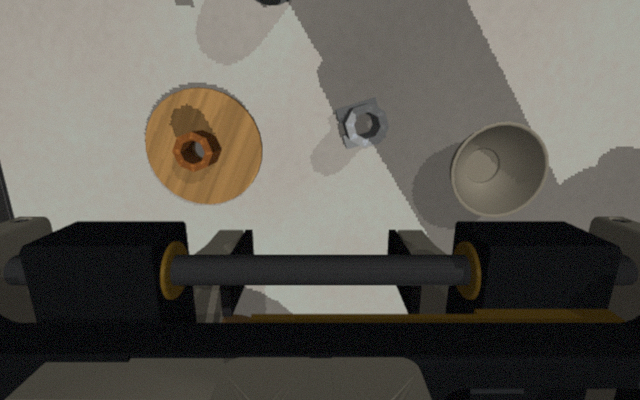

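The wrist view shows the tier at (203,147) with its hub at (196,151), and the sleeve's top ring at (365,125) with foot corners sticking out to the upper left. An oblique, nearer view is needed to see the slot.

>>> carry_out --pt "0 -0.04 0.02 0 0 0" --pt "0 -0.08 0.04 0 0 0" --pt "0 -0.117 0.063 0 0 0" --pt "0 -0.117 0.063 0 0 0" --pt "0 -0.117 0.063 0 0 0" --pt "0 -0.117 0.063 0 0 0"

```text
clock: 10.82
tool_pos: [0.5697, -0.2908, 0.1518]
orientation: [-179.9, -0.0, -90.0]
force: [0.5, -0.6, 0.8]
opening: 0.0699
gripper_force: 0.0
```

```bash
python3 - <<'E'
from m import *
o=telemetry.get_obs();print(o['tool_pos'],o['orientation'],o['clock'])
im,c=snap('wrist','w7'); im6,c6=load('wrist','w6')
f=lambda im,x,y,s,k:cv2.resize(im[y:y+s,x:x+s],(400,300 if 0 else 400),interpolation=cv2.INTER_CUBIC)
q=proj(c,[.41,-.345,.04]);t=proj(c,[.58,-.315,.04]);print(q,t)
a=[(im6,325,85,80),(im,int(q[0])-50,int(q[1])-50,100)]
b=cv2.resize(im[int(t[1])-100:int(t[1])+60,int(t[0])-110:int(t[0])+110],(275,200))
print('crops',[x[1:] for x in a],(int(t[0])-110,int(t[1])-100))
out=np.zeros((600,800,3),np.uint8)
for i,x in enumerate(a): out[:400,400*i:400*i+400]=f(*x,1)
out[400:,:275]=b
cv2.imwrite('pics/w7c.png',out)
E
```

```text
[ 0.56973418 -0.29083205  0.15177392] [-1.79908667e+02 -2.13102816e-02 -8.99716646e+01] 10.825
[515.79236414 131.35664399] [307.38130589 167.61454273]
crops [(325, 85, 80), (465, 81, 100)] (197, 67)
```

View pics/w7c.png

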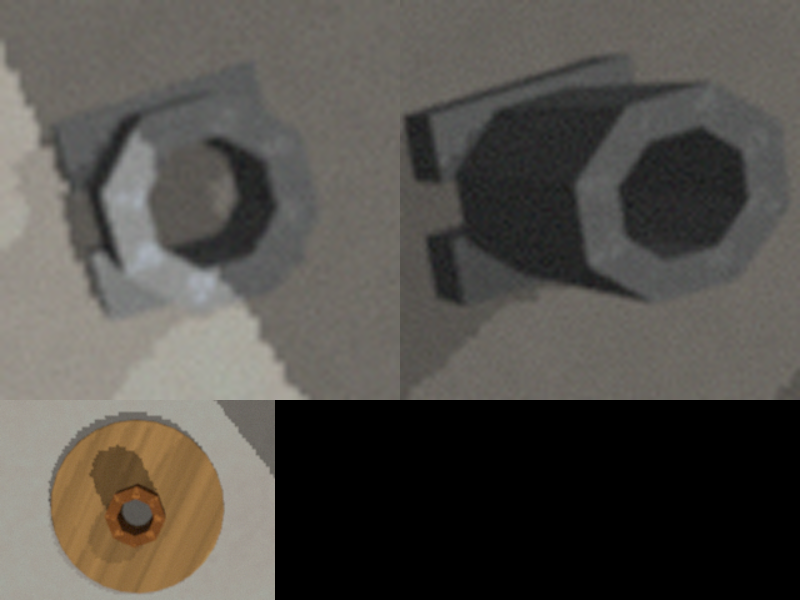

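In the left crop (w6), the slot opens on the image-left side of the sleeve, which is its world +x side. The foot edge runs (337,111)→(376,98), and its left edge runs to (347,149). The oblique crop confirms the slot gap at left, near (470,132). The tier crop shows the hub at about (305,158), with its octagon flats visible.

```bash
python3 - <<'E'
from m import *
im,c=load('wrist','w7'); im6,c6=load('wrist','w6')
g6=lambda x,y:(325+x/5,85+y/5); g7=lambda x,y:(465+(x-400)/4,81+y/4)
P=lambda c,p,z:plane(c,p,z)[:2]
a,b,d=[P(c6,g6(*p),.014) for p in [(60,128),(255,65),(112,318)]]
ang=lambda v:np.degrees(np.arctan2(v[1],v[0]))
print('w6',a,b,d,'edges',np.linalg.norm(b-a),ang(a-b),np.linalg.norm(d-a),ang(d-a), 'centre',(b+d)/2)
a,b,d=[P(c,g7(*p),.014) for p in [(432,110),(632,60),(462,300)]]
print('w7',a,b,'edges',np.linalg.norm(b-a),ang(a-b))
a,b=[P(c,g7(*p),.0) for p in [(405,116),(430,240)]];print('left side z0',a,b,ang(b-a))
# bore / top ring: triangulate ring centre
r6=g6((100+318)/2,(90+310)/2); r7=g7((575+790)/2,(82+302)/2)
print('ring',r6,r7,tri(ray(c6,r6),ray(c,r7)),plane(c6,r6,.062),plane(c,r7,.062))
# octagon vertices w7 ring outer
V=np.array([P(c,g7(*p),.062) for p in [(632,102),(710,83),(770,120),(788,205),(742,272),(648,302),(590,262),(576,185)]])
print('oct centre',V.mean(0),[ (round(float(np.linalg.norm(V[i]-V[i-1])),4),round(float(ang(V[i]-V[i-1])%45),1)) for i in range(8)])
# tier: disc contour & hub
for nm,I,C in(('w6',im6,c6),('w7',im,c)):
    hsv=cv2.cvtColor(I,cv2.COLOR_BGR2HSV)
    w=((hsv[:,:,1]>75)&(hsv[:,:,0]<30)).astype(np.uint8)*255; w[222:]=0; w=cv2.morphologyEx(w,cv2.MORPH_OPEN,np.ones((5,5)))
    k=max(cv2.findContours(w,0,1)[0],key=cv2.contourArea); p=np.array([P(C,q,.008) for q in cv2.convexHull(k)[:,0]])
    (x,y),r=cv2.minEnclosingCircle(p.astype(np.float32)); print(nm,'disc',x,y,r)
    h=((hsv[:,:,1]>175)&(hsv[:,:,0]<14)).astype(np.uint8)*255; h[222:]=0
    k=max(cv2.findContours(h,0,1)[0],key=cv2.contourArea); print('hub',cv2.boundingRect(k),cv2.minEnclosingCircle(k))
E
```

```text
w6 [ 0.43387389 -0.36097933] [ 0.39303602 -0.37378523] [ 0.42196373 -0.32082823] edges 0.042798625018164255 17.410333985385254 0.04188034211142863 106.52210959675114 centre [ 0.40749988 -0.34730673]
w7 [ 0.43524709 -0.36311131] [ 0.39310617 -0.37361993] edges 0.04343142918355958 14.002187960253584
left side z0 [ 0.43496532 -0.36187164] [ 0.42580738 -0.33365973] 107.98408777471197
ring (366.8, 125.0) (535.625, 129.0) (array([ 0.40846559, -0.34805925,  0.06204077]), np.float64(6.1780742532586964e-06)) [ 0.40845974 -0.34806372  0.062     ] [ 0.40843915 -0.34805092  0.062     ]
oct centre [ 0.40855333 -0.34794941] [(0.0169, 16.7), (0.0141, 13.8), (0.0138, 16.8), (0.0166, 22.1), (0.014, 18.2), (0.0178, 18.7), (0.0144, 13.2), (0.015, 18.5)]
w6 disc 0.5815263390541077 -0.32097089290618896 0.06469830125570297
hub (173, 135, 18, 33) ((184.0, 151.0), 16.124614715576172)
w7 disc 0.5821714997291565 -0.32112592458724976 0.06448456645011902
hub (304, 135, 25, 40) ((313.5, 154.5), 20.892681121826172)
```

>>> carry_out --pt "0.01 0.03 0.0 0 0 0.18" --pt "0.02 0.06 0.0 0 0 0.36" --pt "0.03 0.09 0.01 0 0 0.54" --pt "0.04 0.12 0.02 0 0 0.72" --pt "0.057 0.161 0.03 0 0 0.9" --pt "0.057 0.161 0.04 0 0 1.08" --pt "0.057 0.161 0.042 0 0 1.274" --pt "0.057 0.161 0.042 0 0 1.274"

```text
clock: 11.88
tool_pos: [0.4085, -0.3483, 0.1094]
orientation: [-180.0, 0.1, -163.0]
force: [-0.1, -0.0, 0.1]
opening: 0.0701
gripper_force: 0.0
```

```bash
python3 - <<'E'
from h import *
o=telemetry.get_obs();print(o['joint_pos'],o['clock'],o['tool_pos'],o['orientation'],go([.4085,-.348,.034],-163))
E
```

```text
[-1.95160826e+01  1.38236974e+01 -2.57893585e+01  3.24638052e-03
 -5.03074051e+01 -5.34562028e+01] 11.875 [ 0.4085297  -0.34830552  0.10935157] [-1.79950630e+02  6.24126269e-02 -1.62970187e+02] [0.0, 0.0004, 0.0754, -0.0009, 0.0011, 0.0005]
```

>>> carry_out --pt "0 0 0.03 0 0 0" --pt "0 0 0.055 0 0 0" --pt "0 0 0.075 0 0 0" --pt "0 0 0.075 0 0 0" --pt "0 0 0.075 0 0 0"

```text
clock: 12.5
tool_pos: [0.4095, -0.3484, 0.0346]
orientation: [-179.9, 0.1, -162.9]
force: [0.1, -0.1, -0.0]
opening: 0.0701
gripper_force: 0.0
```

>>> carry_out --pt "0 0 0 0 0 0" --pt "0 0 0 0 0 0" --pt "0 0 0 0 0 0" --pt "0 0 0 0 0 0" --pt "0 0 0 0 0 0" --grip -1

```text
clock: 13.12
tool_pos: [0.4088, -0.3481, 0.0337]
orientation: [180.0, -0.0, -163.0]
force: [-0.2, 0.9, 3.6]
opening: 0.038
gripper_force: 30.0
```

```bash
python3 - <<'E'
from h import *
o=telemetry.get_obs();print(o['tool_pos'],o['orientation'])
snap('wrist','w8')
E
```

```text
[ 0.40879236 -0.34808454  0.03370356] [ 1.79998715e+02 -1.79576828e-03 -1.62985179e+02]
```

>>> carry_out --pt "0 0 -0.01 0 0 0" --pt "0 0 -0.05 0 0 0" --pt "0 0 -0.1 0 0 0" --pt "0 0 -0.15 0 0 0" --pt "0 0 -0.2 0 0 0" --pt "0 0 -0.2 0 0 0"

```text
clock: 13.92
tool_pos: [0.4107, -0.3493, 0.2385]
orientation: [-179.7, 0.3, -163.0]
force: [0.3, -0.9, -1.3]
opening: 0.0375
gripper_force: 30.0
```

```bash
python3 - <<'E'
from h import *
rs=[]
W={f:load('wrist',f) for f in('w1','w2','w3')}
for f,p,s in(('w1',(316,149),18),('w2',(267,117),26),('w3',(274,112),24)):
    im,c=W[f];x,y=p;g=cv2.cvtColor(im[y-s:y+s,x-s:x+s],cv2.COLOR_BGR2GRAY);g=cv2.resize(g,None,fx=4,fy=4,interpolation=cv2.INTER_CUBIC)
    r=325*.01/ (c[1][2,3]-.124)*4
    h=cv2.HoughCircles(cv2.GaussianBlur(g,(7,7),0),cv2.HOUGH_GRADIENT,1,200,param1=60,param2=8,minRadius=int(r*.85),maxRadius=int(r*1.15))
    q=h[0,0]/4 if h is not None else None; 
    print(f,r/4,q+[x-s,y-s,0] if q is not None else None)
    if q is not None:
        u=(q[0]+x-s,q[1]+y-s); rs.append(ray(c,u)); print(plane(c,u,.124)[:2],plane(c,u,.132)[:2])
print(tri(*rs))
im,c=W['w2'];a,b=plane(c,(283,88),.05),plane(c,(284,142),.05);d=b-a;print('pin',a,b,np.hypot(*d[:2]),np.degrees(np.arctan2(d[1],d[0])),(a+b)/2)
o=telemetry.get_obs();print(o['tool_pos'],go([.5803,.0285,.23],-102))
E
```

```text
w1 8.966720297651905 [315.875      148.125        8.92500019]
[0.58139136 0.02929857] [0.58130829 0.02841876]
w2 18.439807711764022 [267.875      115.375       19.70000076]
[0.58141789 0.02836602] [0.58016462 0.02851885]
w3 15.378609283329155 [274.625      112.625       16.20000076]
[0.58151153 0.02866722] [0.58039861 0.02882833]
(array([0.58112941, 0.02870381, 0.12706015]), np.float64(0.0003445587807415675))
pin [0.57734041 0.01042339 0.05      ] [0.58588522 0.04861799 0.05      ] 0.039138742037278504 77.38956675992948 [0.58161282 0.02952069 0.05      ]
[ 0.41069139 -0.34928444  0.23854483] [-0.2728, 0.3116, 0.0084, -0.0086, 0.0023, -1.0641]
```

>>> carry_out --pt "-0.036 0.04 0.0 0 0 -0.13" --pt "-0.072 0.08 0.0 0 0 -0.28" --pt "-0.108 0.12 0.0 0 0 -0.43" --pt "-0.144 0.16 0 0 0 -0.58" --pt "-0.18 0.2 0 0 0 -0.73" --pt "-0.216 0.24 0 0 0 -0.88" --pt "-0.245 0.28 0 0 0 -1.0" --pt "-0.272 0.311 0 0 0 -1.056"

```text
clock: 14.92
tool_pos: [0.5778, 0.0307, 0.2328]
orientation: [179.9, -0.0, -102.3]
force: [0.8, -0.3, -0.9]
opening: 0.0373
gripper_force: 30.0
```

>>> carry_out --pt "0 0 0 0 0 0" --pt "0 0 0 0 0 0" --pt "0 0 0 0 0 0"

```text
clock: 15.3
tool_pos: [0.5775, 0.028, 0.2334]
orientation: [180.0, -0.0, -102.6]
force: [0.2, 0.4, -1.2]
opening: 0.038
gripper_force: 30.0
```

```bash
python3 - <<'E'
from h import *
o=telemetry.get_obs();print(o['clock'],o['tool_pos'],o['orientation'],go([.5812,.0288,.215],-102.5),[proj(cam('wrist',toolT(o)),x).round() for x in ([.5812,.0288,.132],[.5812,.0288,.04])])
im,c=snap('wrist','w9')
E
```

```text
15.3 [0.57746068 0.02795404 0.2333913 ] [ 1.79975101e+02 -1.32703202e-02 -1.02559198e+02] [-0.0016, -0.0035, 0.0184, 0.0004, -0.0002, -0.001] [array([316., 201.]), array([317., 178.])]
```

>>> carry_out --pt "-0.0015 -0.0035 0.02 0 0 0" --pt "-0.0015 -0.0035 0.04 0 0 0" --pt "-0.0015 -0.0035 0.055 0 0 0" --pt "-0.0015 -0.0035 0.055 0 0 0" --pt "-0.0015 -0.0035 0.055 0 0 0"

```text
clock: 15.98
tool_pos: [0.5822, 0.0294, 0.1793]
orientation: [-179.9, 0.0, -102.5]
force: [0.1, 0.4, -0.3]
opening: 0.0379
gripper_force: 30.0
```

```bash
python3 - <<'E'
from h import *
o=telemetry.get_obs();print(o['clock'],o['tool_pos'],o['orientation'],go([.5812,.0288,.074],-102.5))
im,c=snap('wrist','w10');t,ct=snap('top','t10')
im8,c8=load('wrist','w8')
out=np.zeros((600,800,3),np.uint8);out[:300,:400]=cv2.resize(im[130:280,220:420],(400,300));out[:300,400:]=cv2.resize(im8[130:280,220:420],(400,300))
s,cs=snap('scene','s10');p=proj(cs,[.5812,.0288,.132]).astype(int);print(p)
out[300:,:400]=cv2.resize(s[p[1]-45:p[1]+45,p[0]-60:p[0]+60],(400,300),interpolation=cv2.INTER_CUBIC)
cv2.imwrite('pics/w10c.png',out)
E
```

```text
15.975 [0.5821647  0.02941198 0.17930547] [-1.79943646e+02  1.31349129e-02 -1.02492123e+02] [0.0008, 0.0009, 0.1053, -0.001, 0.0002, 0.0001]
[341 190]
```

View pics/w10c.png

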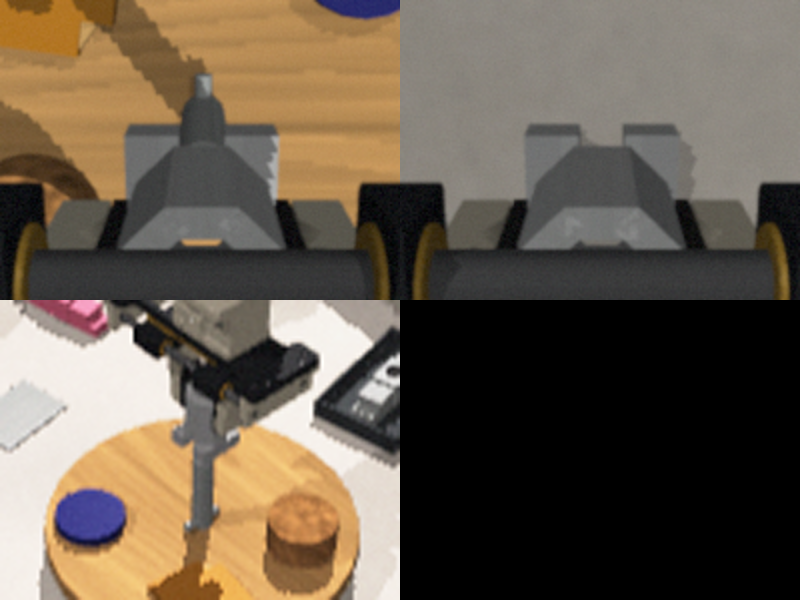

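The last picture shows the pin and spindle (crop column 204) lined up with the slot between the two feet (column 202). I'll lower slowly and watch the force.

>>> carry_out --pt "0 0.0005 0.008 0 0 0" --pt "0 0.0005 0.016 0 0 0" --pt "0 0.0005 0.022 0 0 0" --pt "0 0.0005 0.028 0 0 0" --pt "0 0.0005 0.034 0 0 0" --pt "0 0.0005 0.04 0 0 0"

```text
clock: 16.88
tool_pos: [0.5812, 0.0297, 0.1381]
orientation: [180.0, -0.0, -102.5]
force: [-0.8, 0.3, -1.6]
opening: 0.0377
gripper_force: 30.0
```

>>> carry_out --pt "0 0 0.012 0 0 0" --pt "0 0 0.024 0 0 0" --pt "0 0 0.036 0 0 0" --pt "0 0 0.046 0 0 0" --pt "0 0 0.053 0 0 0" --pt "0 0 0.058 0 0 0" --pt "0 0 0.06 0 0 0"

```text
clock: 17.75
tool_pos: [0.5812, 0.0296, 0.0783]
orientation: [180.0, -0.0, -102.5]
force: [0.0, 0.6, -1.5]
opening: 0.0381
gripper_force: 30.0
```

>>> carry_out --pt "0 0 0.002 0 0 0" --pt "0 0 0.0035 0 0 0" --pt "0 0 0.0045 0 0 0" --pt "0 0 0.0045 0 0 0"

```text
clock: 18.25
tool_pos: [0.5812, 0.0296, 0.0741]
orientation: [-180.0, 0.0, -102.5]
force: [0.3, 0.1, -0.5]
opening: 0.0375
gripper_force: 30.0
```

>>> carry_out --pt "0 0 0.001 0 0 0" --pt "0 0 0.001 0 0 0"

```text
clock: 18.5
tool_pos: [0.5813, 0.0297, 0.0737]
orientation: [-180.0, 0.0, -102.5]
force: [-2.0, -0.5, 4.6]
opening: 0.0376
gripper_force: 30.0
```

>>> carry_out --pt "0 0 0 0 0 0" --pt "0 0 0 0 0 0" --pt "0 0 0 0 0 0" --pt "0 0 0 0 0 0" --grip 0.4

```text
clock: 19.0
tool_pos: [0.5812, 0.0296, 0.0729]
orientation: [180.0, -0.0, -102.5]
force: [-0.3, -0.2, -0.0]
opening: 0.0612
gripper_force: 0.0
```

>>> carry_out --pt "0 0 -0.02 0 0 0" --pt "0 0 -0.06 0 0 0" --pt "0 0 -0.11 0 0 0" --pt "0 0 -0.16 0 0 0" --pt "0 0 -0.18 0 0 0" --pt "0 0 -0.18 0 0 0"

```text
clock: 19.75
tool_pos: [0.582, 0.0299, 0.2551]
orientation: [-179.8, 0.1, -102.5]
force: [-0.7, -0.2, -0.2]
opening: 0.0613
gripper_force: 0.0
```

```bash
python3 - <<'E'
from h import *
im,c=load('wrist','w7');im6,c6=load('wrist','w6')
# tier hub: print bore centres and hub mask outline in w7
hsv=cv2.cvtColor(im,cv2.COLOR_BGR2HSV)
for nm,I,C in(('w6',im6,c6),('w7',im,c)):
    p=proj(C,[.582,-.321,.04]);x,y=p.astype(int);print(nm,p)
    hsv=cv2.cvtColor(I,cv2.COLOR_BGR2HSV)[y-32:y+32,x-32:x+32]
    np.save('pics/%s_hub.npy'%nm,hsv)
    b=((hsv[:,:,1]<60)).astype(np.uint8);n,l,st,ce=cv2.connectedComponentsWithStats(b)
    print([(s[:].tolist(),(e+[x-32,y-32]).round(1).tolist()) for s,e in zip(st[1:],ce[1:]) if s[4]>15])
hsv=np.load('pics/w7_hub.npy')
for r in hsv[::2]: print(''.join('.' if v[1]<60 else ('#' if (v[0]<13) else ('o' if v[2]<110 else '-')) for v in r))
o=telemetry.get_obs();print(o['clock'],o['tool_pos'],o['opening'])
E
```

```text
w6 [192.21475802 151.43534636]
[([35, 24, 9, 14, 87], [198.7, 149.5])]
w7 [305.29214909 160.61181149]
[([22, 19, 23, 21, 362], [305.8, 157.2])]
ooooooooooooooooooooooooooooooooooooooooooo---------------------
ooooooooooooooooooooooooooooooooooooooooooo---------------------
oooooooooooooooooooooooooooooooooooooooooooooo------------------
oooooooooooooooooooooooooooooooooooooooooooooo------------------
ooooooooooooooooooooooooooooooooooo#ooooooooooo-----------------
-ooooooooooooooooooooooooooooo#----#-oooooooooooo---------------
-ooooooooooooooooo#oo#oo-##----------##-oooooo#oo---------------
----ooooooooooooo#--#-#-------------#------oo#ooooo-------------
-----oooooooooo------#----------------#-----------oo------------
-----ooooooooo-#-----#-#-##--oo-####---#-----------o------------
------ooooooo------------###o.......###-#----------oo-----------
------oooooo---------ooo................oo##----#---oo----------
---------ooo--##---#oo.....................o---#--##o#o---------
--------ooo--------#oo......................#-#-###--ooo--------
-------------#----oooo.......................#
[... 484 characters left out ...]
------------#ooo#o##o##oo###o#o-----------------------
------------------------#--oo#o#o#o#oo-#-------#----------------
------------------------------#oo-#---#-------------------------
--------------------------#---##---#--#-#--#--------------------
-------------------------#-----#-#-----##-----------------------
----------------------------------------------------------------
----------------------------------------------------------------
----------------------------------------------------------------
----------------------------------------------------------------
----------------------------------------------------------------
19.75 [0.58203877 0.02986514 0.25507067] 0.06125674973859544
```

>>> carry_out --pt "0.058 -0.013 0 0 0 -0.1" --pt "0.116 -0.026 0 0 0 -0.218" --pt "0.174 -0.039 0.02 0 0 -0.218" --pt "0.232 -0.051 0.05 0 0 -0.218" --pt "0.28 -0.062 0.09 0 0 -0.218" --pt "0.3036 -0.0673 0.115 0 0 -0.218" --pt "0.3036 -0.0673 0.115 0 0 -0.218" --pt "0.3036 -0.0673 0.115 0 0 -0.218"

```text
clock: 20.75
tool_pos: [0.5811, -0.2812, 0.1376]
orientation: [179.9, 0.0, -90.0]
force: [-0.5, 0.2, -0.2]
opening: 0.0615
gripper_force: 0.0
```

```bash
python3 - <<'E'
from h import *
o=telemetry.get_obs();print(o['clock'],o['tool_pos'],o['orientation'])
im,c=snap('wrist','w11');x,y=proj(c,[.582,-.321,.04]).astype(int);print(x,y)
hsv=cv2.cvtColor(im,cv2.COLOR_BGR2HSV)[y-40:y+40,x-40:x+40]
print('sat');
for r in hsv[::4,::4,1]: print(' '.join('%3d'%v for v in r))
print('hue')
for r in hsv[::4,::4,0]: print(' '.join('%3d'%v for v in r))
print('val')
for r in hsv[::4,::4,2]: print(' '.join('%3d'%v for v in r))
E
```

```text
20.75 [ 0.58113757 -0.28117325  0.13763846] [ 1.79946815e+02  3.03632521e-04 -9.00112345e+01]
318 150
sat
138 145 129 141 150 135 151 146 137 151 138 145 141 134 139 147 139 137 135 139
132 137 139 150 138 155 136 131 129 133 153 155 143 142 134 148 143 140 136 148
139 131 146 156 139 134 139 149 135 140 133 146 141 136 133 142 139 136 136 143
145 143 146 149 138 151 136 143 134 150 137 140 131 164 137 144 137 143 137 138
137 147 137 144 131 141 137 142 157 183 186 171 142 132 140 146 144 137 138 140
137 135 157 134 143 152 166 195 178 172 184 179 182 162 142 140 140 138 144 139
136 137 150 141 138 156 169 185 178 179 182 176 185 180 173 150 137 143 137 135
138 139 149 139 142 180 180 174 129  32  17  28 144 178 175 181 145 141 132 139
140 139 144 138 131 179 178 107  22  34  25  21  14  73 165 183 137 142 140 142
147 134 137 143 178 190 182  27  22  17  25  26  14  30 183 191 152 142 133 137
137 140 135 140 181 179 169  62  20  20  29  24  27  34 176 182 179 139 138 141
144 141 136 143 163 191 177 170  33  23  23  14  29 255 178 171 172 148 135 137
137 145 141 142 151 174 186 175 24
[... 3113 characters left out ...]
 116 118  45  94  89  90  89  89  33 119 134 129 131 145 155
160 132 130 133 130 120 115  51  39  71  87  79  42  59 119 117 134 133 154 158
148 125 133 131 140 118 137 125  49  59  46  41  41 125 115 117 132 145 154 156
133 130 130 133 145 126 141 133 118 105  68 107 118 122 120 137 131 154 155 158
127 131 127 139 137 131 115 117 120 127 140 115 116 120 136 134 151 155 157 152
136 128 134 141 131 128 125 132 130 127 128 113 136 146 141 145 151 156 157 146
147 130 134 142 128 120 131 134 134 130 122 133 138 144 133 153 155 158 153 149
148 130 143 135 124 127 127 132 134 127 141 142 144 138 149 152 158 154 148 152
151 150 153 132 122 128 134 137 129 129 144 140 147 135 151 153 160 154 143 148
```

```bash
cat > hub.py <<'E'
from h import *
def hub(f,z=.04):
    im,c=load('wrist',f);x,y=proj(c,[.582,-.321,z]).astype(int)
    h=cv2.GaussianBlur(im,(5,5),0);h=cv2.cvtColor(h,cv2.COLOR_BGR2HSV)
    m=np.zeros(im.shape[:2],np.uint8);m[y-40:y+40,x-40:x+40]=((h[:,:,1]>160)*255)[y-40:y+40,x-40:x+40]
    m=cv2.morphologyEx(m,cv2.MORPH_OPEN,np.ones((3,3)))
    k=cv2.convexHull(max(cv2.findContours(m,0,1)[0],key=cv2.contourArea))[:,0]
    P=np.array([plane(c,p,z)[:2] for p in k]);return c,k,P,m
for f in('w7','w11','w6'):
    c,k,P,m=hub(f)
    th=np.radians(np.arange(0,180,3));w=[np.ptp(P@[np.cos(t),np.sin(t)]) for t in th]
    ph=np.angle(sum(-np.array(w)*np.exp(8j*th)))/8
    (cx,cy),r=cv2.minEnclosingCircle(P.astype(np.float32))
    M=cv2.moments(P.astype(np.float32).reshape(-1,1,2)*1000);
    print(f,'widths',min(w),max(w),'flat normal mod45',np.degrees(ph)%45,'c',cx,cy,r,'area c',M['m10']/M['m00'],M['m01']/M['m00'],cv2.minAreaRect((P*1000).astype(np.float32)))
    print((np.round(P*1000,1)).tolist() if f=='w11' else '')
E
python3 hub.py
```

```text
w7 widths 0.038031407108655046 0.0414951942805952 flat normal mod45 19.41248812751777 c 0.581564724445343 -0.3214326500892639 0.020847870036959648 area c 582.0767767768759 -321.5755635322708 ((582.2142944335938, -321.45556640625), (38.304141998291016, 38.98195266723633), 20.877511978149414)

w11 widths 0.037610211051936016 0.040736526969782416 flat normal mod45 20.155017316307354 c 0.5821223258972168 -0.32126426696777344 0.02047514170408249 area c 582.2880337885259 -321.26085192737474 ((582.4407958984375, -321.21295166015625), (37.440460205078125, 39.022159576416016), 19.410341262817383)
[[580.5, -341.6], [575.1, -339.3], [570.5, -337.1], [567.4, -334.0], [566.6, -332.5], [562.5, -320.9], [562.5, -319.3], [564.7, -313.8], [567.8, -307.4], [569.4, -305.8], [571.0, -305.0], [578.9, -301.8], [581.3, -301.0], [583.7, -301.0], [589.3, -303.4], [595.6, -306.6], [598.0, -309.0], [600.2, -315.4], [601.7, -320.1], [601.6, -323.2], [600.8, -326.3], [596.8, -334.8], [596.0, -336.3], [589.8, -339.3], [582.8, -341.6]]
w6 widths 0.03790175720702371 0.04829964284461857 flat normal mod45 19.014222296789434 c 0.5774841904640198 -0.32167792320251465 0.024256957694888115 area c 577.7160619438679 -322.17952273118624 ((577.4962158203125, -322.4512023925781), (46.94516372680664, 37.94631576538086), 20.686918258666992)
```

>>> carry_out --pt "0.02 -0.001 0.01 0 0 0.15" --pt "0.04 -0.001 0.03 0 0 0.3" --pt "0.04 -0.001 0.05 0 0 0.436" --pt "0.04 -0.001 0.066 0 0 0.436" --pt "0.04 -0.001 0.066 0 0 0.436" --pt "0.04 -0.001 0.066 0 0 0.436"

```text
clock: 21.55
tool_pos: [0.5831, -0.321, 0.0731]
orientation: [-179.9, 0.0, -114.8]
force: [0.0, -0.0, 0.2]
opening: 0.0614
gripper_force: 0.0
```

```bash
python3 - <<'E'
from h import *
o=telemetry.get_obs();print(o['clock'],o['tool_pos'],o['orientation'],go([.5822,-.3213,.0125],-115))
E
```

```text
21.55 [ 0.5830995  -0.3210255   0.07312496] [-1.79915487e+02  1.77372378e-03 -1.14823791e+02] [0.0006, 0.0008, 0.0606, -0.0015, 0.0, 0.0031]
```

>>> carry_out --pt "0.0005 0.001 0.03 0 0 0" --pt "0.0005 0.001 0.05 0 0 0" --pt "0.0005 0.001 0.059 0 0 0" --pt "0.0005 0.001 0.059 0 0 0" --pt "0.0005 0.001 0.059 0 0 0"

```text
clock: 22.18
tool_pos: [0.582, -0.3216, 0.0142]
orientation: [-179.9, 0.0, -114.9]
force: [-0.8, -0.2, 0.6]
opening: 0.0616
gripper_force: 0.0
```

>>> carry_out --pt "0 0 0 0 0 0" --pt "0 0 0 0 0 0" --pt "0 0 0 0 0 0" --pt "0 0 0 0 0 0" --pt "0 0 0 0 0 0" --grip -1

```text
clock: 22.8
tool_pos: [0.5814, -0.3214, 0.0134]
orientation: [-180.0, 0.0, -115.0]
force: [-0.5, 0.7, 3.0]
opening: 0.0376
gripper_force: 30.0
```

>>> carry_out --pt "0 0 -0.01 0 0 0" --pt "0 0 -0.04 0 0 0" --pt "0 0 -0.09 0 0 0" --pt "0 0 -0.14 0 0 0" --pt "0 0 -0.19 0 0 0" --pt "0 0 -0.2 0 0 0" --pt "0 0 -0.2 0 0 0" --pt "0 0 -0.2 0 0 0"

```text
clock: 23.8
tool_pos: [0.5801, -0.3209, 0.2109]
orientation: [179.8, -0.0, -115.0]
force: [0.3, 0.1, -3.2]
opening: 0.038
gripper_force: 30.0
```

```bash
python3 - <<'E'
from h import *
o=telemetry.get_obs();print(o['clock'],o['tool_pos'],o['orientation'],go([.5812,.0294,.21],-115))
im,c=snap('wrist','w12')
# sleeve/tier check: disc in hand seen?
E
```

```text
23.8 [ 0.5800857  -0.32086025  0.21092558] [ 1.79803794e+02 -4.61567612e-03 -1.14996610e+02] [-0.3179, 0.147, 0.0014, 0.0034, -0.0001, 0.0001]
```

>>> carry_out --pt "-0.05 0.023 0 0 0 0" --pt "-0.1 0.046 0 0 0 0" --pt "-0.15 0.069 0 0 0 0" --pt "-0.2 0.092 0 0 0 0" --pt "-0.25 0.115 0 0 0 0" --pt "-0.29 0.134 0 0 0 0" --pt "-0.317 0.147 0 0 0 0" --pt "-0.317 0.147 0 0 0 0"

```text
clock: 24.85
tool_pos: [0.5812, 0.0299, 0.2116]
orientation: [179.9, -0.1, -114.8]
force: [-0.0, -0.5, -2.7]
opening: 0.0379
gripper_force: 30.0
```

>>> carry_out --pt "0 0 0.01 0 0 0" --pt "0 0 0.02 0 0 0" --pt "0 0 0.03 0 0 0" --pt "0 0 0.035 0 0 0" --pt "0 0 0.035 0 0 0"

```text
clock: 25.48
tool_pos: [0.5816, 0.0277, 0.1775]
orientation: [180.0, -0.0, -115.0]
force: [-0.7, -0.3, -1.2]
opening: 0.0381
gripper_force: 30.0
```

```bash
python3 - <<'E'
from h import *
o=telemetry.get_obs();print(o['clock'],o['tool_pos'],o['orientation'],go([.581,.0294,.1155],-115))
im,c=snap('wrist','w13')
# spindle (tip z .132) centre vs bore seen from above: print window of value around hub top / bore
T=toolT(o); p=proj(c,(T@[0,0,-.027,1])[:3]); print('hub top px',p,'spindle tip px',proj(c,[.5812,.0294,.132]))
E
```

```text
25.475 [0.58159263 0.0277127  0.17751538] [ 1.79963705e+02 -3.79390082e-02 -1.15005512e+02] [-0.0013, 0.0012, 0.062, 0.0006, -0.0007, -0.0001]
hub top px [320.22286298 274.42535486] spindle tip px [321.74499017 222.94895531]
```

>>> carry_out --pt "-0.0013 0.0012 0.01 0 0 0" --pt "-0.0013 0.0012 0.02 0 0 0" --pt "-0.0013 0.0012 0.028 0 0 0" --pt "-0.0013 0.0012 0.033 0 0 0" --pt "-0.0013 0.0012 0.038 0 0 0" --pt "-0.0013 0.0012 0.043 0 0 0"

```text
clock: 26.28
tool_pos: [0.5813, 0.0293, 0.1353]
orientation: [-180.0, -0.0, -115.0]
force: [-0.7, -3.3, 0.6]
opening: 0.0376
gripper_force: 30.0
```

>>> carry_out --pt "0.001 -0.0005 0.001 0 0 0" --pt "0.001 -0.0005 0.005 0 0 0" --pt "0.001 -0.0005 0.009 0 0 0"

```text
clock: 26.65
tool_pos: [0.5813, 0.0287, 0.1258]
orientation: [-180.0, 0.0, -115.0]
force: [0.6, 0.3, -1.1]
opening: 0.0377
gripper_force: 30.0
```

Contact is free now. I'll take it down to just above home.

>>> carry_out --pt "0 0 0.004 0 0 0" --pt "0 0 0.007 0 0 0" --pt "0 0 0.009 0 0 0" --pt "0 0 0.0105 0 0 0" --pt "0 0 0.0105 0 0 0"

```text
clock: 27.28
tool_pos: [0.5813, 0.0287, 0.1156]
orientation: [-180.0, 0.0, -115.0]
force: [0.2, -0.3, -2.5]
opening: 0.0377
gripper_force: 30.0
```

>>> carry_out --pt "0 0 0.0008 0 0 0" --pt "0 0 0.0014 0 0 0" --pt "0 0 0.0014 0 0 0"

```text
clock: 27.65
tool_pos: [0.5814, 0.0287, 0.1153]
orientation: [-180.0, 0.0, -115.0]
force: [-2.5, 0.6, 6.3]
opening: 0.0378
gripper_force: 30.0
```

>>> carry_out --pt "0 0 0 0 0 0" --pt "0 0 0 0 0 0" --pt "0 0 0 0 0 0" --pt "0 0 0 0 0 0" --grip 0.4

```text
clock: 28.15
tool_pos: [0.5813, 0.0286, 0.1141]
orientation: [180.0, -0.0, -115.0]
force: [-0.4, -0.5, -0.2]
opening: 0.0614
gripper_force: 0.0
```

>>> carry_out --pt "0 0 -0.01 0 0 0" --pt "0 0 -0.04 0 0 0" --pt "0 0 -0.09 0 0 0" --pt "0 0 -0.14 0 0 0" --pt "0.05 0 -0.18 0 0 0" --pt "0.08 0 -0.18 0 0 0" --pt "0.08 0 -0.18 0 0 0"

```text
clock: 29.02
tool_pos: [0.5468, -0.0454, 0.296]
orientation: [-179.9, 0.1, -115.1]
force: [0.3, 0.1, 0.3]
opening: 0.0613
gripper_force: 0.0
```

>>> carry_out --pt "-0.14 0 0 0 0 0" --pt "-0.14 0 0 0 0 0" --pt "-0.14 0 0 0 0 0" --pt "-0.14 0 0 0 0 0" --pt "-0.14 0 0 0 0 0"

```text
clock: 29.65
tool_pos: [0.6062, 0.0825, 0.2942]
orientation: [180.0, -0.0, -115.0]
force: [-0.1, 0.5, -0.4]
opening: 0.0615
gripper_force: 0.0
```

```bash
python3 - <<'E'
from h import *
o=telemetry.get_obs();print(o['clock'],o['tool_pos'],o['force'],o['opening'])
im,c=snap('wrist','w14')
h=cv2.GaussianBlur(im,(5,5),0);h=cv2.cvtColor(h,cv2.COLOR_BGR2HSV)
p=proj(c,[.5812,.0294,.142]);x,y=p.astype(int);print(p)
m=np.zeros(im.shape[:2],np.uint8);s=50;ys=max(y-s,0);m[ys:y+s,x-s:x+s]=((h[:,:,1]>160)*255)[ys:y+s,x-s:x+s]
m=cv2.morphologyEx(m,cv2.MORPH_OPEN,np.ones((3,3)))
k=max(cv2.findContours(m,0,1)[0],key=cv2.contourArea);P=np.array([plane(c,q,.142)[:2] for q in cv2.convexHull(k)[:,0]])
print(cv2.minEnclosingCircle(P.astype(np.float32)),cv2.minAreaRect((P*1000).astype(np.float32)))
t,ct=snap('top')
a=cv2.cvtColor(t,cv2.COLOR_BGR2HSV);b=cv2.cvtColor(cv2.imread('pics/top0.png'),cv2.COLOR_BGR2HSV)
for A in(a,b):
    mm=((A[:,:,0]>110)&(A[:,:,0]<130)&(A[:,:,1]>150)); mm[:100]=0;mm[250:]=0;mm[:,:270]=0;mm[:,380:]=0; yy,xx=np.nonzero(mm);print('rondel px',xx.mean(),yy.mean(),len(xx))
E
```

```text
29.65 [0.60623741 0.08249149 0.29421888] [-0.14984208  0.45386092 -0.42952883] 0.06151587082008869
[320.41401492 123.73926406]
((0.5814754962921143, 0.029356900602579117), 0.020181942731142044) ((581.6605834960938, 29.289138793945312), (36.991943359375, 37.183868408203125), 19.957414627075195)
rondel px 339.0779220779221 201.53246753246754 385
rondel px 339.03053435114504 201.5852417302799 393
```

The tier's hub is centred on the axis at (0.5815, 0.0294) and reads the right size at its expected height. The rondel hasn't moved, and nothing is gripped.

```bash
python3 -c "
from plant import workorder
print(workorder.close_job())"
```

```text
the job is handed in; nothing more can be done
None
```

I handed the job in at about 30 s: by my measurements the hammer lies flat in the tray, the sleeve is fully home over spindle and pin, the tier sits on it centred on the axis, and everything is released; the hand-in gave no verdict.

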